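Shim the rocking bobbin winder

ROBOT

A 7-joint arm with a two-finger parallel gripper is mounted at the origin on the work surface. World frame = base frame: x ahead of the robot, y to its left, z up, the work surface at z = 0. Lengths are in m, angles in rad, forces in N, time in s.
With the tool pointing down it reaches from about 0.35 to 0.9 m from the base axis. Payload 8.1 kg.
Tool frame: the origin (TCP) lies at the very end of the fingers, on their centre line; the grasp point (between the pads) lies 19 mm behind it; z points along the fingers, y is the line along which they close (so a half turn about z gives the same grasp; the last joint's range is limited). The gripper opens to 85 mm and grips with 20 to 120 N. Pads are 22 mm wide; open, the fingers measure 114 mm over their backs; the gripper's body (76 mm by 85 mm) begins 54 mm behind the grasp point. The pads swing forward as they close: fully open they stand 13 mm farther back than shut.
Start: joints at [-1.299, 0.434, 0.025, 1.573, -0.012, 1.134, -0.075], TCP at [0.229, 0.582, 0.231] pointing down, gripper open.
Joint ranges: [-2.62, 2.62], [-0.44, 2.09], [-1.27, 1.32], [0.08, 2.57], [-1.32, 4.46], [0.12, 2], [-2.74, 2.74]. Speed limits (rad/s): [2.22, 2.22, 3.01, 3.01, 3.14, 3.14, 3.14].

INTERFACE

Orientations are given as a rotation vector (axis times angle).
In Python, from rig import env, eyes, models gives the robot as it stands. The module is installed in compiled form; this text tells all that it offers.
- The arm moves only by the tool send_rows, never from a script. Its argument "rows" is a list of rows, each an object with "offset": the shift along the tool's x, y, z in m, a list of three; "rot": the turn, a rotation vector about the tool's x, y, z in degrees, a list of three; "gripper": the gripper's target within -1 to 1 (shut at 1, half-way at 0, fully open at -1). In form: [{"offset": [dx, dy, dz], "rot": [rx, ry, rz], "gripper": gripper}, ...]. A call has 1 to 10 rows; each row is the pose to reach, as a shift and turn from the pose commanded when the call began, along the tool's axes at that moment; what a row does not reach only later rows make up. A row lasts 1/8 s, in which the tool goes at most 62.5 mm and 10.7 degrees, less where a joint would pass 70% of its speed; a pose out of reach is approached as far as the arm can. A call with a gripper value outside its range is refused whole. The fingers move at their own pace and stop on an object; "force" is the grip in N (left out, the last holds). Time passes only in rows, so rows that repeat a pose let the fingers close. It gives the time, the measured TCP pose, the force, the opening and the grip force at its end, in the units of the state.
- env.observe(): the state, without advancing time (a new reading comes with each control period).
- eyes.camera(name): name is "side" or "top"; returns a dict with "pixels" (400x640x3 uint8, red, green, blue), "camera_matrix" (3x3 intrinsics, pixels), "T" (4x4, takes a point from camera to world coordinates). Camera axes: x right, y down, z forward; pixel columns grow to the right and rows downward; lengths in m; the calibration is good to about 2 mm. A picture is of the moment at which its call begins. There is no depth.
- env.hand_in(): hands the job in; it is judged then, once.
Trained networks look in the newest picture that a camera, given by its name, has taken for a name from the list of things; names that differ only in an ending like _2 or _b are one class to them, and where a whole thing is asked for, a point or a joint stands for the part that bears it (a point fixed in the world has none). Each returns a list of dicts, best first, with "conf" (0 to 1); they miss things now and then, are a little off and sometimes report something else, mostly with a low value. They report only what shows in the picture. A call takes as long as a camera call. They do not tell look-alikes from the thing itself.
- models.boxes_of(camera, thing): "rect" ([centre column, centre row, width, height] in pixels, round what is visible of it).
The state is a dict: "time_s": time; "qpos": joint angles; "qvel": joint speeds; "tau": joint torques, N m; "tool_pos": TCP position; "ee_rot": TCP orientation; "force": force on the tool from outside, world axes, zero at the start; "moment": the same for the moment, N m; "opening": opening from 0.0 (shut) to 1.0 (fully open); "finger_force": force on a finger pad.
Only numpy, scipy, OpenCV 4.12 (cv2) and the standard library are available. Lean on these libraries where they do the work, as an engineer would, in place of code of your own. Each camera call takes 0.05 s, during which the arm holds its last target. There are 200 camera calls.

TASK

The bobbin winder rocks because the brass foot under its yellow-spotted corner hangs clear of the table. Without lifting anything, just with the outside of the fingers, push the orange wedge along the table, thin end first, under that foot until it is snug and the winder can no longer rock, but is still level and has not been shoved along. Then press firmly down on the yellow spot for about a second to prove that the corner is firm, let go and move clear, leaving the wedge in place and everything else on the table undisturbed.

Things in the scene. Friction and masses are not known exactly. Their poses are not given: they have to be found in the camera images.
- winder: Bobbin winder, about 2.6 kg, loose: green base plate 240 x 170 mm (underside 30 mm, top 44 mm up), white motor housing 129 mm tall on its rear half (x 5 to 105, y -80 to 40 mm), bobbin spindle sticking out in front at y -30 mm, thin post 151 mm tall at (-100,-68) mm. Origin on the table under the plate's centre, z up, front (-x) roughly to the robot, y left. Rubber feet at (-95,-65), (95,65), (95,-65) mm.
- yellow_spot (a point): Centre of the flat yellow spot, 40 mm across, on top of the base plate's left front corner, 45 mm above the table, straight above the brass foot; the plate ends 25 mm in front of it. This is where to press. With nothing under the brass foot about 3 N here rocks the winder. Axes as the winder's.
- foot_bottom (a point): Lowest point of the brass foot (ball-ended, 24 mm across), at (-95, 65) mm on the winder, straight below the yellow spot. A wedge driven much too far tips or slides the winder. Axes as the winder's.
- screw_foot (a joint): How far the brass foot is screwed up, in m = the gap between its lowest point and the table when the winder stands level on its other feet (0.006 to 0.010). It is locked: pressing or wedging does not move it.
- shim: Orange wedge, about 110 g, loose, 100 mm long (x), 56 mm wide (y). Origin at the centre of its underside. Thin nose (2 mm thick) at x = +50 mm, pointing roughly at the brass foot; the top rises evenly to 18 mm at x = -38 mm, then a heel 12 mm thick, 26 mm tall, with a flat pushing face at x = -50 mm. Slides at about 1 N; once it bears on the foot the push rises to 5 to 10 N, and friction keeps it there; past some 13 N the winder starts to slide.
- bobbin_a: Empty light wooden bobbin, 40 mm across, 70 mm tall, standing near the front of the winder; leave alone. Origin at the centre of its underside.
- bobbin_b: Empty blue bobbin, 40 mm across, 70 mm tall, standing to the left of the winder; leave alone. Origin at the centre of its underside.
- tea_mug: Blue mug, 76 mm across, 85 mm tall; leave alone. Origin under its centre.
- button_jar: Amber jar with a brass cap, 60 mm across, 90 mm tall; leave alone. Origin under its centre.
- shuttle: Wooden weaving shuttle, 230 x 34 x 20 mm, lying along its x; leave alone. Origin under its centre.
- driver: Red-handled screwdriver lying on the table; leave alone.
- tape_roll: Yellow disc-shaped tape measure, 64 mm across, 18 mm tall; leave alone. Origin under its centre.
Not all that is in view belongs to the job. Of the things that look like the shim, the largest one is meant.

How it is judged:
On the way, in this order (a step that is already met when the one before it is completed fails the run):
1. the wedge is snug under the brass foot and the winder is level, with no finger on the winder (contact force between shim and winder above 0.7 N and x of foot_bottom in the frame of shim between -0.034 and 0.042 m and y of foot_bottom in the frame of shim between -0.024 and 0.024 m and angle between winder's own z axis and vertical below 0.02 rad and contact force between the fingers and winder below 0.5 N), for 0.2 s.
2. the yellow spot is pressed down firmly and the corner does not give (contact force between the fingers and winder above 4 N and horizontal distance between the grasp point and yellow_spot below 0.035 m and contact force between shim and winder above 2 N and angle between winder's own z axis and vertical below 0.02 rad), for 0.3 s.
At the end, for the whole second after the job is handed in: The wedge lies on the table under the brass foot and carries it (more than 0.5 N; foot at least 2 mm inside the wedge's long sides), the winder is level within 0.02 rad, at rest and within 20 mm of where it stood (contact force between shim and winder above 0.5 N and x of foot_bottom in the frame of shim between -0.034 and 0.042 m and y of foot_bottom in the frame of shim between -0.024 and 0.024 m and angle between winder's own z axis and vertical below 0.02 rad and height (world z) of shim below 0.004 m and distance of winder from where it was at the start of the episode below 0.02 m and linear speed of each of winder, shim below 0.01 m/s); the robot touches nothing.
It fails at once if the wedge is lifted or tipped (height (world z) of shim above 0.015 m or angle between shim's own z axis and vertical above 0.25 rad).
It fails at once if the winder is lifted, tipped or shoved along (height (world z) of winder above 0.015 m or angle between winder's own z axis and vertical above 0.12 rad or distance of winder from where it was at the start of the episode above 0.03 m).
It fails at once if a bystander is disturbed (distance of any of bobbin_a, bobbin_b, tea_mug, button_jar, shuttle, driver, tape_roll from where it was at the start of the episode above 0.02 m).
It also fails if it takes over 56 s, if anything falls off the work surface, if the arm or the gripper's body presses on something with over 40 N, if the wrist force passes 120 N, or if a joint passes its speed limit or range.

## Working session

There is one attempt and no reset: what is moved stays moved. The work goes in short steps, Python scripts to look and compute and a tool call to move; the robot and the scene stay as the last step left them, time stands still between calls to the robot, and variables do not carry over. Pictures are saved under pics/ and viewed, at most 10 in all, crops included, and the job is handed in when it is done.

Besides the shell and the picture viewer there is one more tool, called after ">>>" in YAML: its name, and indented under it one key for each argument. send_rows: Moves the arm, as the interface text tells. Its arguments: {"type":"object","properties":{"rows":{"type":"array"},"force":{"type":"number"}},"required":["rows"]}

```bash
mkdir -p pics; cat > h.py <<'E'
import numpy as np, cv2
from rig import env, eyes, models
def snap(cam,name=None):
    c=eyes.camera(cam)
    if name: cv2.imwrite(f'pics/{name}.png',c['pixels'][:,:,::-1])
    return c
def ray(c,u,v,z):
    K,T=c['camera_matrix'],c['T']
    d=T[:3,:3]@np.linalg.solve(K,[u,v,1.]);o=T[:3,3]
    return o+d*(z-o[2])/d[2]
def proj(c,p):
    q=np.linalg.inv(c['T'])@np.append(p,1.);q=c['camera_matrix']@q[:3];return q[:2]/q[2]
E
python3 - <<'E'
from h import *
np.set_printoptions(precision=3,suppress=True)
for cam in('top','side'):
    c=snap(cam,cam+'0');print(cam,c['T'],c['camera_matrix'][0])
    for t in('winder','yellow_spot','shim','bobbin_a','foot_bottom'):
        for b in models.boxes_of(cam,t)[:4]:
            print(t,round(b['conf'],2),np.array(b['rect']),ray(c,*b['rect'][:2],0.045 if t=='yellow_spot' else 0))
s=env.observe();print(s['tool_pos'],s['ee_rot'],s['force'],s['time_s'])
E
```

```text
top [[ 0.023 -0.979  0.203  0.339]
 [-1.    -0.023  0.004 -0.025]
 [ 0.001 -0.203 -0.979  1.069]
 [ 0.     0.     0.     1.   ]] [405.247   0.    315.075]
winder 0.71 [358.2 127.   75.1  97.3] [ 0.771 -0.136  0.   ]
yellow_spot 0.77 [361.6 127.5  79.9 100. ] [ 0.751 -0.141  0.045]
shim 0.93 [291.9 192.4  26.4  18.2] [0.579 0.043 0.   ]
shim 0.88 [337.  197.6  26.4  39.9] [ 0.567 -0.08   0.   ]
shim 0.57 [313.2 243.   28.1  28.4] [ 0.443 -0.018  0.   ]
bobbin_a 0.6 [292.6 133.1  15.4  24.7] [0.748 0.047 0.   ]
bobbin_a 0.54 [395.8 204.9  20.9  20.7] [ 0.551 -0.238  0.   ]
side [[ 0.955 -0.178  0.238  0.228]
 [-0.296 -0.616  0.73  -0.949]
 [ 0.017 -0.768 -0.641  0.907]
 [ 0.     0.     0.     1.   ]] [473.764   0.    323.294]
winder 0.8 [412.6 222.7 106.8  82. ] [ 0.775 -0.091  0.   ]
yellow_spot 0.7 [415.8 224.6 108.9  80.5] [ 0.753 -0.142  0.045]
shim 0.9 [290.9 226.8  34.1  22.1] [ 0.441 -0.011  0.   ]
shim 0.85 [331.4 204.3   9.6  22. ] [0.579 0.049 0.   ]
shim 0.76 [340.5 233.8  39.3  25.3] [ 0.565 -0.076  0.   ]
bobbin_a 0.76 [352.6 264.1  20.6  29.6] [ 0.559 -0.19   0.   ]
bobbin_a 0.61 [384.1 189.3  16.6  25.4] [ 0.756  0.071 -0.   ]
[0.229 0.582 0.231] [0.585 3.087 0.   ] [ 0.026 -0.281  0.165] 0.6
```

```bash
python3 - <<'E'
import cv2
a=cv2.imread('pics/top0.png')[60:310,240:440];b=cv2.imread('pics/side0.png')[150:310,240:490]
cv2.imwrite('pics/topc.png',cv2.resize(a,None,fx=2.4*1,fy=2.4,interpolation=cv2.INTER_CUBIC))
cv2.imwrite('pics/sidec.png',cv2.resize(b,None,fx=3.2,fy=3.2,interpolation=cv2.INTER_CUBIC))
E
```

```text
(no output)
```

View pics/topc.png

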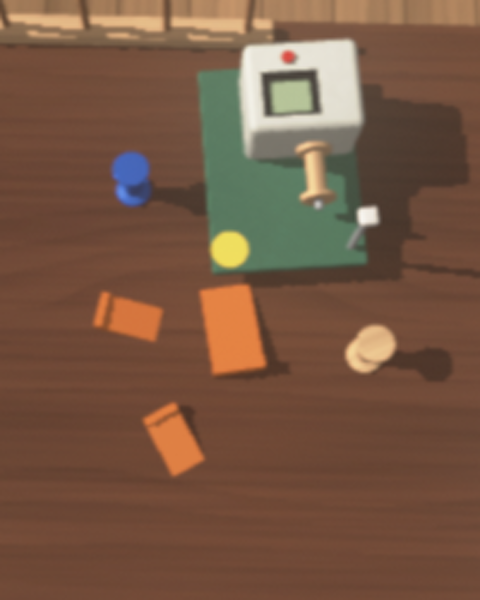

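View pics/sidec.png

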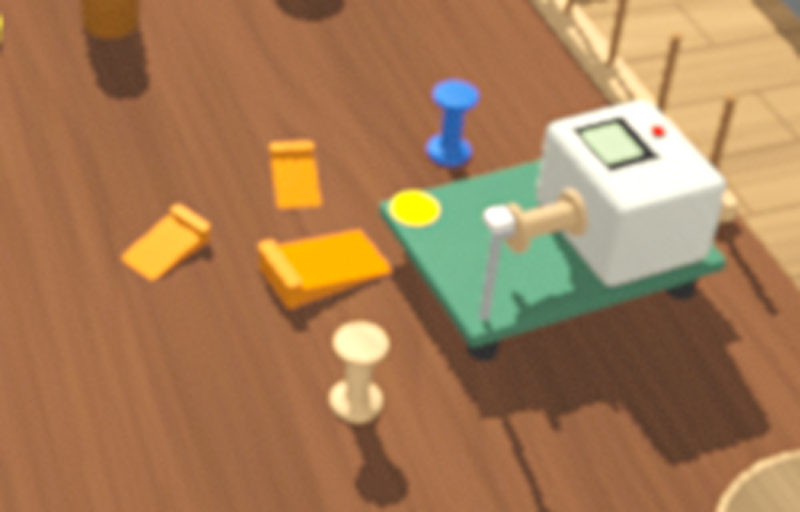

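View pics/top0.png

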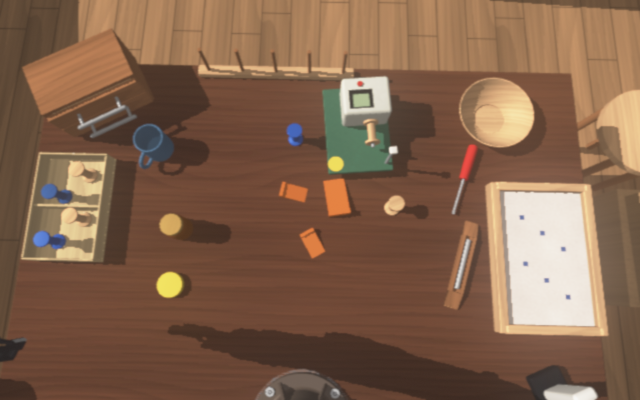

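The top view shows three orange wedges: (292,192) and (313,243) are small, and (337,198) is clearly the largest. Its nose points at the foot below the yellow spot at (336,164), so it is the shim; the enlarged crops confirm it. Next I fit its pose from the silhouettes.

```bash
cat >> h.py <<'E'
from scipy.optimize import minimize
def blob(px,lo,hi,near,S=60):
    h=cv2.cvtColor(px,cv2.COLOR_RGB2HSV);m=cv2.inRange(h,np.array(lo),np.array(hi))
    n,l,st,ce=cv2.connectedComponentsWithStats(m)
    k=[i for i in range(1,n) if st[i,4]>15]
    k=min(k,key=lambda i:np.hypot(*(ce[i]-near)));return (l==k).astype(np.uint8),ce[k],st[k]
V=np.array([[x,y,z] for y in(-.028,.028) for x,z in((.05,0),(.05,.002),(-.038,.018),(-.038,.026),(-.05,.026),(-.05,0))])
def sil(c,p,ss=4):
    R=np.array([[np.cos(p[2]),-np.sin(p[2])],[np.sin(p[2]),np.cos(p[2])]])
    W=V.copy();W[:,:2]=V[:,:2]@R.T+p[:2]
    q=np.array([proj(c,w) for w in W])
    m=np.zeros((400*ss,640*ss),np.uint8)
    cv2.fillPoly(m,[np.round(cv2.convexHull(q.astype(np.float32))*ss+ss/2-.5).astype(np.int32)],1)
    return cv2.resize(m.astype(np.float32),(640,400),interpolation=cv2.INTER_AREA)
def fitshim(cs,p0):
    ms=[]
    for c in cs:
        m,ce,st=blob(c['pixels'],(3,140,110),(22,255,255),proj(c,[*p0[:2],.01]));ms.append(m);print('shim blob',ce,st)
    f=lambda p:sum(np.abs(sil(c,p)-m).sum() for c,m in zip(cs,ms))
    r=minimize(f,p0,method='Nelder-Mead',options=dict(initial_simplex=np.array(p0)+np.vstack([np.zeros(3),np.diag([.01,.01,.15])]),maxiter=150))
    return r.x,r.fun
def spot(c,near):
    m,ce,st=blob(c['pixels'],(24,130,120),(34,255,255),near);return ce,st,ray(c,*ce,.045)
E
python3 - <<'E'
from h import *
np.set_printoptions(precision=4,suppress=True)
t,s=snap('top'),snap('side')
print(spot(t,(336,164)));print(spot(s,(370,215)))
for cs in([t],[s],[t,s]): print(fitshim(cs,[.565,-.078,.1]))
# plate yaw: green
for c,n in((t,(345,140)),(s,(400,230))):
    h=cv2.cvtColor(c['pixels'],cv2.COLOR_RGB2HSV);m=cv2.inRange(h,np.array((60,60,40)),np.array((90,255,255)))
    k=cv2.findContours(m,cv2.RETR_EXTERNAL,cv2.CHAIN_APPROX_SIMPLE)[0];k=max(k,key=cv2.contourArea)
    a=cv2.approxPolyDP(k,2.5,True)[:,0]
    print([(tuple(p),ray(c,*map(float,p),.044)[:2].round(3)) for p in a])
for cam,cc in(('top',t),('side',s)):
    for th in('bobbin_b','bobbin_a'):
        for b in models.boxes_of(cam,th)[:3]: print(cam,th,b['conf'],b['rect'])
E
```

```text
(array([335.2093, 163.4767]), array([328, 157,  15,  14, 172], dtype=int32), array([ 0.6493, -0.0714,  0.045 ]))
(array([368.9852, 214.4444]), array([362, 209,  15,  12, 135], dtype=int32), array([ 0.6471, -0.0696,  0.045 ]))
shim blob [335.9786 196.9042] [322 178  30  40 887]
(array([ 0.57  , -0.0743,  0.16  ]), np.float64(91.0))
shim blob [298.1061 252.2672] [  120   101   423   299 54494]
(array([ 0.5647, -0.0775,  0.0476]), np.float64(53878.875))
shim blob [335.9786 196.9042] [322 178  30  40 887]
shim blob [298.1061 252.2672] [  120   101   423   299 54494]
(array([ 0.5703, -0.0773,  0.1689]), np.float64(53974.0))
[((np.int32(324), np.int32(91)), array([ 0.855, -0.038])), ((np.int32(328), np.int32(157)), array([ 0.667, -0.052])), ((np.int32(338), np.int32(154)), array([ 0.676, -0.078])), ((np.int32(344), np.int32(159)), array([ 0.662, -0.094])), ((np.int32(345), np.int32(166)), array([ 0.643, -0.097])), ((np.int32(341), np.int32(171)), array([ 0.629, -0.087])), ((np.int32(390), np.int32(169)), array([ 0.638, -0.215])), ((np.int32(391), np.int32(165)), array([ 0.649, -0.218])), (
[... 1607 characters left out ...]
np.int32(214)), array([ 0.746, -0.095])), ((np.int32(407), np.int32(201)), array([ 0.772, -0.045])), ((np.int32(375), np.int32(209)), array([ 0.672, -0.052])), ((np.int32(378), np.int32(218)), array([ 0.666, -0.089])), ((np.int32(371), np.int32(222)), array([ 0.642, -0.098])), ((np.int32(363), np.int32(220)), array([ 0.624, -0.085]))]
top bobbin_b 0.74 [294.6, 133.8, 14.8, 22.6]
top bobbin_b 0.64 [395.4, 204.8, 22.9, 21.5]
top bobbin_a 0.74 [294.6, 133.8, 14.8, 22.6]
top bobbin_a 0.64 [395.4, 204.8, 22.9, 21.5]
side bobbin_b 0.91 [353.2, 265.6, 18.7, 29.6]
side bobbin_b 0.54 [382.5, 188.6, 15.6, 25.8]
side bobbin_a 0.91 [353.2, 265.6, 18.7, 29.6]
side bobbin_a 0.54 [382.5, 188.6, 15.6, 25.8]
```

```bash
sed -i 's/(3,140,110),(22,255,255)/(3,200,150),(22,255,255)/' h.py; cat >> h.py <<'E'
from scipy.spatial.transform import Rotation as Ro
def go(tgt,yaw=None):
    s=env.observe();R=Ro.from_rotvec(s['ee_rot']).as_matrix()
    off=R.T@(np.array(tgt)-s['tool_pos']);rot=np.zeros(3)
    if yaw is not None:
        D=np.array([[np.cos(yaw),np.sin(yaw),0],[np.sin(yaw),-np.cos(yaw),0],[0,0,-1]])
        rot=np.degrees(Ro.from_matrix(R.T@D).as_rotvec())
    print('at',np.round(s['tool_pos'],4),'F',np.round(s['force'],2),'offset',off.round(4),'rot',rot.round(1),'t',s['time_s'])
E
python3 - <<'E'
from h import *
np.set_printoptions(precision=4,suppress=True)
t,s=snap('top'),snap('side')
for cs in([t],[s],[t,s]): print(fitshim(cs,[.568,-.076,.13]))
go([.46,-.093,.2],np.pi+.16)
E
```

```text
Traceback (most recent call last):
  File "h.py", line 30, in fitshim
    m,ce,st=blob(c['pixels'],(3,200,150),(22,255,255),proj(c,[*p0[:2],.01]));ms.append(m);print('shim blob',ce,st)
            ~~~~^^^^^^^^^^^^^^^^^^^^^^^^^^^^^^^^^^^^^^^^^^^^^^^^^^^^^^^^^^^^
  File "h.py", line 18, in blob
    k=min(k,key=lambda i:np.hypot(*(ce[i]-near)));return (l==k).astype(np.uint8),ce[k],st[k]
ValueError: min() iterable argument is empty
```

```bash
sed -i 's/(3,200,150),(22,255,255)/(3,165,150) if c["T"][1,0]<-.9 else (3,205,150),(22,255,255)/' h.py
python3 - <<'E'
from h import *
np.set_printoptions(precision=4,suppress=True)
t,s=snap('top'),snap('side')
for c in(t,s):
    u,v=proj(c,[.568,-.076,.01]).astype(int);print(cv2.cvtColor(c['pixels'],cv2.COLOR_RGB2HSV)[v,u-30:u+31:6].tolist())
for cs in([t],[s],[t,s]): print(fitshim(cs,[.568,-.076,.13]))
go([.46,-.093,.2],np.pi+.16)
E
```

```text
[[11, 174, 188], [10, 130, 118], [10, 131, 119], [10, 134, 120], [12, 180, 229], [12, 180, 229], [12, 179, 229], [11, 172, 169], [10, 133, 119], [10, 130, 120], [10, 130, 120]]
[[12, 143, 164], [12, 144, 167], [18, 200, 255], [22, 216, 255], [22, 255, 255], [22, 255, 255], [22, 255, 255], [22, 255, 255], [16, 194, 244], [12, 146, 155], [72, 95, 178]]
shim blob [336.2049 196.8515] [323 178  28  38 781]
(array([ 0.5702, -0.0764,  0.1773]), np.float64(41.8125))
shim blob [341.5059 232.7539] [322 222  40  24 512]
(array([ 0.5669, -0.0761,  0.1862]), np.float64(152.25))
shim blob [336.2049 196.8515] [323 178  28  38 781]
shim blob [341.5059 232.7539] [322 222  40  24 512]
(array([ 0.5684, -0.0772,  0.1958]), np.float64(211.375))
at [0.2288 0.5816 0.2313] F [-1.12  0.04  0.5 ] offset [-0.4621 -0.5431  0.0313] rot [  0.    0.  -30.6] t 1.1
```

>>> send_rows:
  rows:
    - {"offset":[-0.24,-0.27,0.015],"rot":[0,0,-16],"gripper":1}
    - {"offset":[-0.24,-0.27,0.015],"rot":[0,0,-16],"gripper":1}
    - {"offset":[-0.476,-0.538,0.03],"rot":[0,0,-31.5],"gripper":1}
    - {"offset":[-0.476,-0.538,0.03],"rot":[0,0,-31.5],"gripper":1}
    - {"offset":[-0.476,-0.538,0.03],"rot":[0,0,-31.5],"gripper":1}
    - {"offset":[-0.476,-0.538,0.03],"rot":[0,0,-31.5],"gripper":1}
    - {"offset":[-0.476,-0.538,0.03],"rot":[0,0,-31.5],"gripper":1}
    - {"offset":[-0.476,-0.538,0.03],"rot":[0,0,-31.5],"gripper":1}
    - {"offset":[-0.476,-0.538,0.03],"rot":[0,0,-31.5],"gripper":1}
    - {"offset":[-0.476,-0.538,0.03],"rot":[0,0,-31.5],"gripper":1}
  force: 20

```text
time_s: 2.35
tool_pos: [0.4433, -0.0069, 0.2056]
ee_rot: [-0.275, 3.128, 0.001]
force: [0.7, 0.9, -0.2]
opening: 0.0
finger_force: 0.0
```

```bash
python3 -c "
from h import *
go([.475,-.0934,.1],np.pi+.178)"
```

```text
at [ 0.4433 -0.0069  0.2056] F [ 0.68  0.85 -0.18] offset [-0.016  -0.0907  0.1056] rot [ 0.   0.1 -0.2] t 2.35
```

>>> send_rows:
  rows:
    - {"offset":[-0.016,-0.09,0.01],"rot":[0,0,0],"gripper":1}
    - {"offset":[-0.016,-0.09,0.05],"rot":[0,0,0],"gripper":1}
    - {"offset":[-0.016,-0.09,0.1],"rot":[0,0,0],"gripper":1}
    - {"offset":[-0.016,-0.09,0.1],"rot":[0,0,0],"gripper":1}
    - {"offset":[-0.016,-0.09,0.1],"rot":[0,0,0],"gripper":1}
    - {"offset":[-0.016,-0.09,0.1],"rot":[0,0,0],"gripper":1}

```text
time_s: 3.1
tool_pos: [0.4755, -0.0906, 0.1072]
ee_rot: [-0.276, 3.126, -0.0]
force: [-0.3, 0.1, -0.0]
opening: -0.001
finger_force: 0.0
```

```bash
python3 -c "
from h import *
go([.475,-.0934,.008],np.pi+.178)"
```

```text
at [ 0.4755 -0.0906  0.1072] F [-0.26  0.1  -0.02] offset [ 0.0013 -0.0027  0.0992] rot [-0.   0.2 -0.1] t 3.1
```

>>> send_rows:
  rows:
    - {"offset":[0.001,-0.003,0.05],"rot":[0,0,0],"gripper":1}
    - {"offset":[0.001,-0.003,0.08],"rot":[0,0,0],"gripper":1}
    - {"offset":[0.001,-0.003,0.097],"rot":[0,0,0],"gripper":1}
    - {"offset":[0.001,-0.003,0.097],"rot":[0,0,0],"gripper":1}
    - {"offset":[0.001,-0.003,0.097],"rot":[0,0,0],"gripper":1}

```text
time_s: 3.72
tool_pos: [0.4747, -0.0939, 0.0096]
ee_rot: [-0.275, 3.127, -0.0]
force: [0.1, -0.2, -0.2]
opening: -0.002
finger_force: 0.0
```

```bash
python3 -c "
from h import *
go([.475,-.0934,.008],np.pi+.178)"
```

```text
at [ 0.4747 -0.0939  0.0096] F [ 0.08 -0.22 -0.22] offset [-0.0004  0.0005  0.0016] rot [-0.   0.1 -0.2] t 3.725
```

>>> send_rows:
  rows:
    - {"offset":[-0.02,0,0],"rot":[0,0,0],"gripper":1}
    - {"offset":[-0.03,0,0],"rot":[0,0,0],"gripper":1}
    - {"offset":[-0.036,0,0],"rot":[0,0,0],"gripper":1}
    - {"offset":[-0.042,-0.001,0],"rot":[0,0,0],"gripper":1}
    - {"offset":[-0.048,-0.0015,0],"rot":[0,0,0],"gripper":1}
    - {"offset":[-0.054,-0.002,0],"rot":[0,0,0],"gripper":1}
    - {"offset":[-0.06,-0.0025,0],"rot":[0,0,0],"gripper":1}
    - {"offset":[-0.066,-0.003,0],"rot":[0,0,0],"gripper":1}
    - {"offset":[-0.066,-0.003,0],"rot":[0,0,0],"gripper":1}

```text
time_s: 4.85
tool_pos: [0.54, -0.0854, 0.0083]
ee_rot: [-0.275, 3.129, -0.0]
force: [0.3, 0.4, -0.3]
opening: -0.0
finger_force: 0.0
```

```bash
python3 - <<'E'
from h import *
np.set_printoptions(precision=4,suppress=True)
t,s=snap('top'),snap('side','side1')
cv2.imwrite('pics/side1c.png',cv2.resize(s['pixels'][180:300,280:440,::-1],None,fx=4,fy=4,interpolation=cv2.INTER_CUBIC))
go([.56,-.078,.008],np.pi+.178)
print(spot(s,(370,215)))
for cs in([s],[t,s]): print(fitshim(cs,[.60,-.073,.178]))
E
```

```text
at [ 0.5393 -0.0855  0.0082] F [-0.03 -0.94 -0.27] offset [-0.0216  0.0038  0.0002] rot [-0.   0.  -0.2] t 4.95
(array([368.9478, 214.4104]), array([362, 209,  15,  12, 134], dtype=int32), array([ 0.6471, -0.0694,  0.045 ]))
shim blob [353.0056 230.7915] [338 220  30  22 355]
(array([ 0.6025, -0.081 ,  0.8907]), np.float64(237.9375))
shim blob [288.2427 190.1381] [279 182  22  17 239]
shim blob [353.0056 230.7915] [338 220  30  22 355]
(array([ 0.5974, -0.0736,  0.2783]), np.float64(1309.5625))
```

View pics/side1c.png

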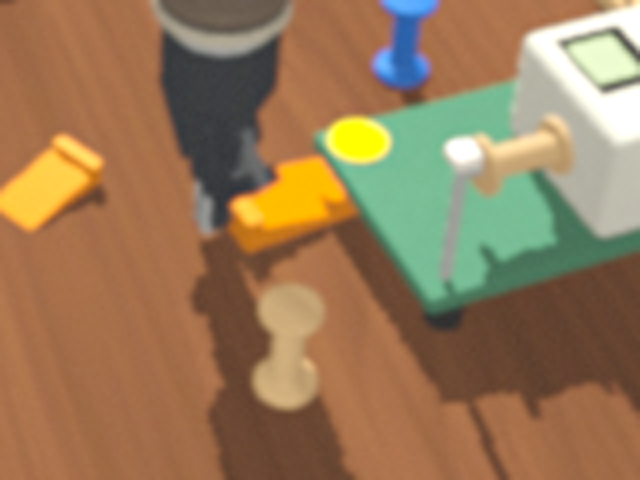

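The fingers sit behind the heel of the big wedge (heel corner about (341,242)) and its nose has just gone under the plate edge. The winder spot is unmoved, so I keep pushing gently.

>>> send_rows:
  rows:
    - {"offset":[-0.006,-0.0005,0],"rot":[0,0,0],"gripper":1}
    - {"offset":[-0.01,-0.001,0],"rot":[0,0,0],"gripper":1}
    - {"offset":[-0.014,-0.0014,0],"rot":[0,0,0],"gripper":1}
    - {"offset":[-0.017,-0.0017,0],"rot":[0,0,0],"gripper":1}
    - {"offset":[-0.017,-0.0017,0],"rot":[0,0,0],"gripper":1}

```text
time_s: 5.58
tool_pos: [0.5566, -0.0842, 0.0083]
ee_rot: [-0.275, 3.129, -0.0]
force: [0.4, -0.0, 0.5]
opening: 0.003
finger_force: 0.0
```

```bash
python3 - <<'E'
from h import *
np.set_printoptions(precision=4,suppress=True)
s=snap('side')
a=ray(s,341.5,242,0);b=ray(s,368,232.7,0);print(a,b,np.arctan2(*(b-a)[[1,0]]))
print(spot(s,(370,215))[::2])
for k in range(4):
    snap('side');o=env.observe();print(np.array(o['tool_pos']),np.array(o['force']),o['time_s'])
E
```

```text
[ 0.557  -0.1067  0.    ] [ 0.6387 -0.0932  0.    ] 0.16373942966708857
(array([368.9478, 214.4104]), array([ 0.6471, -0.0694,  0.045 ]))
[ 0.5564 -0.0842  0.0082] [-0.7328 -0.355  -0.1661] 5.675
[ 0.5562 -0.0842  0.0082] [-0.7907  0.8752  0.9369] 5.725
[ 0.5562 -0.0842  0.0083] [ 0.1432  0.0782 -0.2302] 5.775
[ 0.5562 -0.0842  0.0083] [-0.6309 -0.5404  0.1836] 5.825
```

>>> send_rows:
  rows:
    - {"offset":[-0.002,0,0],"rot":[0,0,0],"gripper":1}
    - {"offset":[-0.004,0,0],"rot":[0,0,0],"gripper":1}
    - {"offset":[-0.006,-0.0005,0],"rot":[0,0,0],"gripper":1}
    - {"offset":[-0.006,-0.0005,0],"rot":[0,0,0],"gripper":1}

```text
time_s: 6.32
tool_pos: [0.5626, -0.0837, 0.0082]
ee_rot: [-0.274, 3.129, -0.0]
force: [-0.4, 0.2, -0.2]
opening: 0.002
finger_force: 0.0
```

>>> send_rows:
  rows:
    - {"offset":[-0.002,0,0],"rot":[0,0,0],"gripper":1}
    - {"offset":[-0.003,0,0],"rot":[0,0,0],"gripper":1}
    - {"offset":[-0.003,0,0],"rot":[0,0,0],"gripper":1}

```text
time_s: 6.7
tool_pos: [0.5654, -0.0831, 0.0082]
ee_rot: [-0.274, 3.129, -0.0]
force: [0.4, -0.2, 0.2]
opening: -0.002
finger_force: 0.0
```

>>> send_rows:
  rows:
    - {"offset":[-0.002,0,0],"rot":[0,0,0],"gripper":1}
    - {"offset":[-0.002,0,0],"rot":[0,0,0],"gripper":1}

```text
time_s: 6.95
tool_pos: [0.5674, -0.0828, 0.0082]
ee_rot: [-0.274, 3.129, -0.0]
force: [0.2, 1.2, 0.1]
opening: -0.001
finger_force: 0.0
```

>>> send_rows:
  rows:
    - {"offset":[-0.002,0,0],"rot":[0,0,0],"gripper":1}
    - {"offset":[-0.003,0,0],"rot":[0,0,0],"gripper":1}

```text
time_s: 7.2
tool_pos: [0.5702, -0.0823, 0.0082]
ee_rot: [-0.274, 3.129, 0.0]
force: [-0.8, 0.2, 1.5]
opening: 0.003
finger_force: 0.6
```

>>> send_rows:
  rows:
    - {"offset":[-0.002,0,0],"rot":[0,0,0],"gripper":1}
    - {"offset":[-0.002,0,0],"rot":[0,0,0],"gripper":1}

```text
time_s: 7.45
tool_pos: [0.5711, -0.0821, 0.0081]
ee_rot: [0.274, -3.128, -0.0]
force: [-5.5, -0.8, 4.1]
opening: 0.004
finger_force: 2.5
```

```bash
python3 - <<'E'
from h import *
np.set_printoptions(precision=4,suppress=True)
s=snap('side');cv2.imwrite('pics/side2c.png',cv2.resize(s['pixels'][180:300,280:440,::-1],None,fx=4,fy=4,interpolation=cv2.INTER_CUBIC))
print(spot(s,(370,215))[::2])
F=[]
for k in range(4): snap('side');F.append(env.observe()['force'])
print(np.mean(F,0),env.observe()['tool_pos'])
E
```

```text
(array([368.9478, 214.4104]), array([ 0.6471, -0.0694,  0.045 ]))
[-5.0866 -0.4415  3.7121] [ 0.5712 -0.0821  0.0081]
```

View pics/side2c.png

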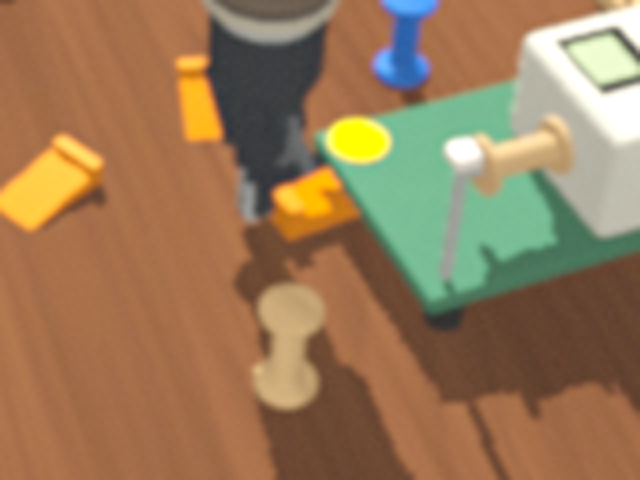

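The wedge now bears on the foot at about 5 N and the spot pixel hasn't moved. One slight push more to seat it.

>>> send_rows:
  rows:
    - {"offset":[-0.0008,0,0],"rot":[0,0,0],"gripper":1}
    - {"offset":[-0.0008,0,0],"rot":[0,0,0],"gripper":1}
    - {"offset":[-0.0008,0,0],"rot":[0,0,0],"gripper":1}

```text
time_s: 8.07
tool_pos: [0.5713, -0.0821, 0.0081]
ee_rot: [0.273, -3.127, -0.0]
force: [-6.4, -1.7, 5.2]
opening: 0.001
finger_force: 3.6
```

>>> send_rows:
  rows:
    - {"offset":[-0.001,0,0],"rot":[0,0,0],"gripper":1}
    - {"offset":[-0.001,0,0],"rot":[0,0,0],"gripper":1}
    - {"offset":[-0.001,0,0],"rot":[0,0,0],"gripper":1}

```text
time_s: 8.45
tool_pos: [0.5715, -0.082, 0.008]
ee_rot: [0.273, -3.126, -0.001]
force: [-8.8, -1.1, 6.6]
opening: -0.006
finger_force: 4.8
```

```bash
python3 - <<'E'
from h import *
np.set_printoptions(precision=4,suppress=True)
s=snap('side');print(spot(s,(370,215))[::2])
F=[]
for k in range(3): snap('side');F.append(env.observe()['force'])
print(np.mean(F,0),env.observe()['tool_pos'])
E
```

```text
(array([368.9478, 214.4104]), array([ 0.6471, -0.0694,  0.045 ]))
[-9.56   -0.698   7.9668] [ 0.5715 -0.0821  0.008 ]
```

>>> send_rows:
  rows:
    - {"offset":[0.003,0,0],"rot":[0,0,0],"gripper":1}
    - {"offset":[0.008,0,0],"rot":[0,0,0],"gripper":1}
    - {"offset":[0.02,0,0],"rot":[0,0,0],"gripper":1}
    - {"offset":[0.04,0,0],"rot":[0,0,0],"gripper":1}
    - {"offset":[0.04,0,-0.04],"rot":[0,0,0],"gripper":1}
    - {"offset":[0.04,0,-0.1],"rot":[0,0,0],"gripper":1}
    - {"offset":[0.04,0,-0.1],"rot":[0,0,0],"gripper":1}

```text
time_s: 9.52
tool_pos: [0.5368, -0.0893, 0.1124]
ee_rot: [-0.273, 3.122, -0.001]
force: [-0.2, 0.2, 0.7]
opening: 0.0
finger_force: 0.0
```

```bash
python3 - <<'E'
from h import *
np.set_printoptions(precision=4,suppress=True)
s=snap('side');t=snap('top')
print(spot(s,(370,215))[::2],spot(t,(336,164))[::2])
cv2.imwrite('pics/side3c.png',cv2.resize(s['pixels'][180:300,280:440,::-1],None,fx=4,fy=4,interpolation=cv2.INTER_CUBIC))
go([.646,-.070,.12])
E
```

```text
(array([369.    , 214.3985]), array([ 0.6472, -0.0694,  0.045 ])) (array([169.064, 284.324]), array([0.3286, 0.3353, 0.045 ]))
at [ 0.5343 -0.0885  0.1088] F [ 0.62 -0.01  0.  ] offset [-0.1133 -0.0012 -0.011 ] rot [0. 0. 0.] t 9.625
```

View pics/side3c.png

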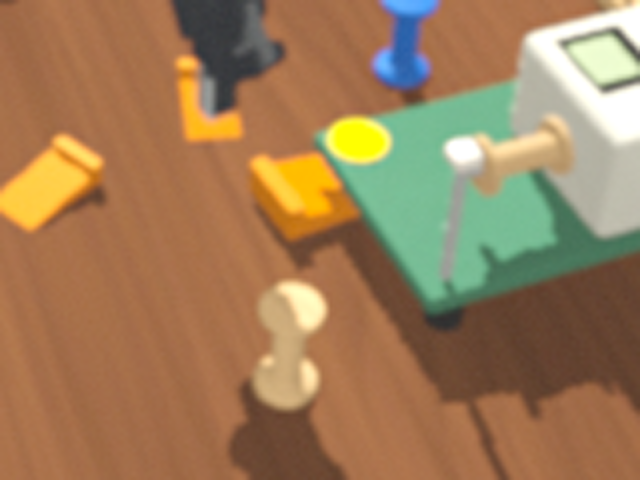

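The wedge stays tucked under the foot (heel corner about (353,240)), and the winder and bobbins are in place. Next is the press on the spot.

>>> send_rows:
  rows:
    - {"offset":[-0.03,-0.001,-0.011],"rot":[0,0,0],"gripper":1}
    - {"offset":[-0.08,-0.001,-0.011],"rot":[0,0,0],"gripper":1}
    - {"offset":[-0.114,-0.002,-0.005],"rot":[0,0,0],"gripper":1}
    - {"offset":[-0.114,-0.002,0.03],"rot":[0,0,0],"gripper":1}
    - {"offset":[-0.114,-0.002,0.05],"rot":[0,0,0],"gripper":1}
    - {"offset":[-0.114,-0.002,0.05],"rot":[0,0,0],"gripper":1}

```text
time_s: 10.38
tool_pos: [0.6446, -0.0708, 0.0557]
ee_rot: [0.273, -3.125, -0.001]
force: [-0.3, -0.6, -0.1]
opening: -0.003
finger_force: 0.0
```

```bash
python3 - <<'E'
from h import *
np.set_printoptions(precision=4,suppress=True)
s=snap('side');print(ray(s,353,240,0))
go([.648,-.0705,.047])
E
```

```text
[ 0.5893 -0.1082  0.    ]
at [ 0.6458 -0.071   0.0574] F [ 0.17 -0.12  0.44] offset [-0.0022  0.0001  0.0104] rot [0. 0. 0.] t 10.425
```

>>> send_rows:
  rows:
    - {"offset":[-0.002,0,0.005],"rot":[0,0,0],"gripper":1}
    - {"offset":[-0.002,0,0.009],"rot":[0,0,0],"gripper":1}
    - {"offset":[-0.002,0,0.012],"rot":[0,0,0],"gripper":1}
    - {"offset":[-0.002,0,0.012],"rot":[0,0,0],"gripper":1}

```text
time_s: 10.92
tool_pos: [0.6489, -0.0703, 0.0462]
ee_rot: [0.274, -3.129, -0.0]
force: [-1.0, 0.1, -0.0]
opening: -0.001
finger_force: 0.0
```

>>> send_rows:
  rows:
    - {"offset":[0,0,0.001],"rot":[0,0,0],"gripper":1}
    - {"offset":[0,0,0.002],"rot":[0,0,0],"gripper":1}
    - {"offset":[0,0,0.003],"rot":[0,0,0],"gripper":1}
    - {"offset":[0,0,0.003],"rot":[0,0,0],"gripper":1}

```text
time_s: 11.42
tool_pos: [0.6491, -0.0704, 0.0441]
ee_rot: [-0.274, 3.129, 0.0]
force: [-2.9, 1.2, 8.8]
opening: -0.001
finger_force: 4.4
```

>>> send_rows:
  rows:
    - {"offset":[0,0,0.0005],"rot":[0,0,0],"gripper":1}
    - {"offset":[0,0,0.0005],"rot":[0,0,0],"gripper":1}
    - {"offset":[0,0,0.0005],"rot":[0,0,0],"gripper":1}
    - {"offset":[0,0,0.0005],"rot":[0,0,0],"gripper":1}
    - {"offset":[0,0,0.0005],"rot":[0,0,0],"gripper":1}
    - {"offset":[0,0,0.0005],"rot":[0,0,0],"gripper":1}
    - {"offset":[0,0,0.0005],"rot":[0,0,0],"gripper":1}
    - {"offset":[0,0,0.0005],"rot":[0,0,0],"gripper":1}

```text
time_s: 12.42
tool_pos: [0.6491, -0.0704, 0.044]
ee_rot: [-0.274, 3.129, 0.001]
force: [-4.5, 0.2, 12.0]
opening: -0.0
finger_force: 6.3
```

>>> send_rows:
  rows:
    - {"offset":[0,0,-0.01],"rot":[0,0,0],"gripper":1}
    - {"offset":[0,0,-0.06],"rot":[0,0,0],"gripper":1}
    - {"offset":[0.05,0,-0.12],"rot":[0,0,0],"gripper":1}
    - {"offset":[0.1,0,-0.15],"rot":[0,0,0],"gripper":1}
    - {"offset":[0.15,0,-0.15],"rot":[0,0,0],"gripper":1}
    - {"offset":[0.15,0,-0.15],"rot":[0,0,0],"gripper":1}
    - {"offset":[0.15,0,-0.15],"rot":[0,0,0],"gripper":1}

```text
time_s: 13.3
tool_pos: [0.5021, -0.0963, 0.1934]
ee_rot: [-0.274, 3.128, 0.0]
force: [0.7, -0.2, 0.3]
opening: 0.002
finger_force: 0.0
```

```bash
python3 - <<'E'
from h import *
np.set_printoptions(precision=4,suppress=True)
s=snap('side');t=snap('top')
print(spot(s,(370,215))[::2],env.observe()['tool_pos'])
cv2.imwrite('pics/side4c.png',cv2.resize(s['pixels'][150:300,260:460,::-1],None,fx=4,fy=4,interpolation=cv2.INTER_CUBIC))
E
```

```text
(array([368.9478, 214.4104]), array([ 0.6471, -0.0694,  0.045 ])) [ 0.5026 -0.0961  0.1928]
```

View pics/side4c.png

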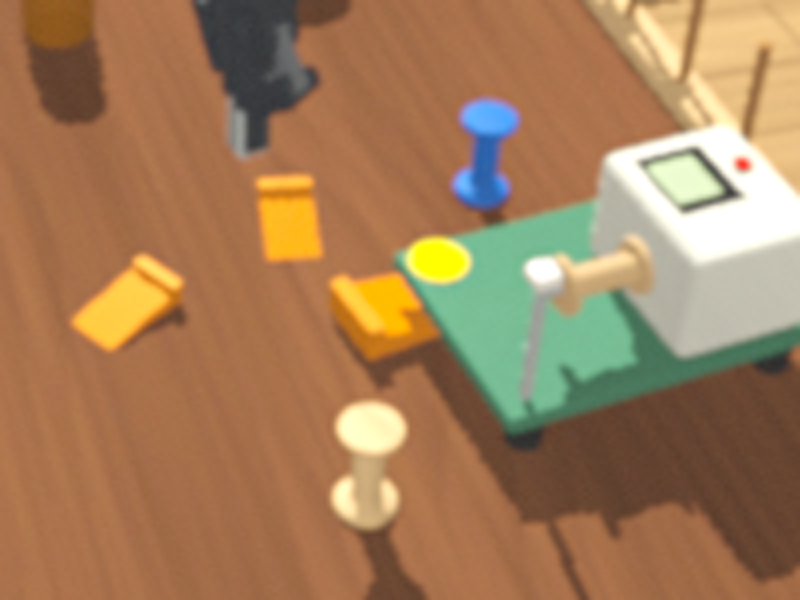

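The corner held about 9 to 12 N for about a second. The wedge is still under the foot, the winder spot hasn't moved, the arm is clear, and nothing else was disturbed.

```bash
python3 -c "
from rig import env
print(env.hand_in())"
```

```text
the job is handed in; nothing more can be done
None
```

I pushed the orange wedge snug under the brass foot, pressed the yellow spot at about 9–12 N for about a second without the corner giving, moved the arm clear, and handed the job in; the hand-in gave no verdict.

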